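Hold the dusting stencil over the iced cake

ROBOT

A 6-joint arm with a two-finger parallel gripper is mounted at the origin on the work surface. World frame = base frame: x ahead of the robot, y to its left, z up, the work surface at z = 0. Lengths are in m, angles in degrees, forces in N, time in s.
With the tool pointing down it reaches from about 0.4 to 0.825 m from the base axis. Payload 7 kg.
Tool frame: the origin (TCP) lies on the centre line of the jaws, within the pads' length; the fingertips stand 19 mm ahead of it and the grasp point (between the pads) is the TCP (r.tips_ahead is the distance from the TCP to the fingertips, in m); z points along the fingers, y is the line along which they close (so a half turn about z gives the same grasp; the last joint's range is limited). The gripper opens to 88 mm and grips with 3 to 60 N. Pads are 19 mm wide; open, the fingers measure 130 mm over their backs; the gripper's body (78 mm by 193 mm) begins 47 mm behind the grasp point.
Start: joints at [-54.483, 20.546, 0.682, 0, -70.136, -16.507], TCP at [0.22, -0.638, 0.246] pointing down, gripper open.
Joint ranges: [-176.03, 176.03], [-82.01, 121.73], [-58.28, 71.71], [-173.87, 95.51], [-174.79, -0.11], [-173.66, 173.66]. Speed limits (degrees/s): [136.94, 136.94, 172.46, 180, 180, 180].

INTERFACE

Orientations are given as [roll, pitch, yaw] about the fixed x, y, z axes, in that order (R = Rz(yaw) Ry(pitch) Rx(roll)).
In Python, from plant import r, viewer, close_job gives the robot as it stands. The module is installed in compiled form; this text tells all that it offers.
- The arm moves only by the tool arm_command, never from a script. Its arguments are lists of equal length, an entry for each row: "travel": the shift along the world's x, y, z scaled (see below), a list of three; "delta_rot": the turn, a rotation vector about the world's x, y, z scaled (see below), a list of three. In form: {"travel": [[dx, dy, dz], ...], "delta_rot": [[rx, ry, rz], ...]}. A call has 1 to 20 rows; each row is the pose to reach, as a shift and turn from the pose commanded when the call began; what a row does not reach only later rows make up. The controller multiplies each number of a shift by 0.5 m and each number of a turn by 90 degrees. A row lasts 1/8 s, in which the tool goes at most 62.5 mm and 10.7 degrees, less where a joint would pass 70% of its speed; a pose out of reach is approached as far as the arm can. A call with a number of a shift or a turn outside -1 to 1 is refused whole. A call with a gripper value outside its range is refused whole. "grip" is the opening, from 0 (shut) to 1 (fully open), set as the call begins (left out, the last holds). The fingers move at their own pace and stop on an object; "newtons" is the grip in N (left out, the last holds). Time passes only in rows, so rows that repeat a pose let the fingers close. It gives the time, the measured TCP pose, the force, the opening and the grip force at its end, in the units of the state.
- r.get_state(): the state, without advancing time (a new reading comes with each control period).
- viewer.capture(name): name is "side" or "top" or "wrist"; returns a dict with "img" (420x560x3 uint8, red, green, blue), "camera_matrix" (3x3 intrinsics, pixels), "R" (3x3) and "t" (3): a world point X has camera coordinates R X + t; the wrist camera has in their place "mount" (4x4, takes a point from camera to tool coordinates, whose origin is the TCP and whose axes are the flange's). Camera axes: x right, y down, z forward; pixel columns grow to the right and rows downward; lengths in m; the calibration is good to about 2 mm. A picture is of the moment at which its call begins: read the wrist's pose just before it. There is no depth.
- close_job(): hands the job in; it is judged then, once.
The state is a dict: "time_s": time; "joints": joint angles; "qd": joint speeds; "joint_torque": joint torques, N m; "tcp_pos": TCP position; "eef_rot": TCP orientation; "contact_force": force on the tool from outside, world axes, zero at the start; "moment": the same for the moment, N m; "gripper_width": finger opening in m; "gripper_force": force on a finger pad.
Only numpy, scipy, OpenCV 4.12 (cv2) and the standard library are available. Lean on these libraries where they do the work, as an engineer would, in place of code of your own. Each camera call takes 0.05 s, during which the arm holds its last target. There are 200 camera calls.

TASK

Pick up the blue dusting stencil by its upright grip, carry it over the crate of loaves without touching crate or bread, and hold it level about a centimetre above the chocolate-iced cake, its lattice centred on the cake and its sides square with the cake's (the grip at either end), ready for a colleague to dust sugar through it. The icing is still wet: do not touch the cake, and leave the dredger, the jam jar and the cup where they are. Finish while still holding the stencil there, steady; do not lay it down or let go.

Things in the scene. Friction and masses are not known exactly. Their poses are not given: they have to be found in the camera images.
- stencil: Blue plastic stencil, about 130 g, flat on the counter left or right of the crate. Sheet 3 mm thick, x -120 to +100, y -50 to +50 mm; origin: underside, at the centre of its 180 x 90 mm lattice; x along the sheet, z up. At the -x end (at the start towards the robot, within 0.3 rad) an upright grip: 12 mm thick (x), 50 mm wide (y), top 55 mm above the underside.
- stencil_grip (a point): Point in the middle of the stencil's upright grip: x = -112 mm, y = 0, z = 34 mm in the stencil's frame (same axes). Gripped here across the 12 mm thickness, the fingertips stay 15 mm above the underside. The stencil balances about 80 mm to the +x side of the grip, so grip firmly (60 N).
- cake: Rectangular layer cake, 180 (x) x 90 (y) mm, dark chocolate icing on top, on a gold card 220 x 115 x 3 mm; origin: centre of the card's underside; loose on the riser, 0.8 kg; x along its length, z up; the icing is 55 mm above the origin. Stands on the other side of the crate from the stencil.
- cake_top (a point): Centre of the cake's iced top surface, axes as the cake's (x along its length, z up).
- riser: Fixed wooden block under the cake, 250 x 130 mm, its top 20 to 40 mm above the counter (varies; read the cake's height); origin 40 mm below the centre of its top, x along its length, turned with the cake to within 0.05 rad.
- crate: Fixed slatted wooden bread crate, 400 (x) x 200 (y) x 110 mm high, standing between stencil and cake with its length pointing away from the robot; ten upright half baguettes stand in it with their tips up to 225 mm above the counter; origin: centre of its underside.
- dredger: Bystander: steel sugar dredger, 72 mm across, 128 mm high, with a side handle reaching 62 mm from its axis; origin: centre of its underside.
- jam: Bystander: jam jar, 68 mm across, 95 mm high; origin: centre of its underside.
- cup: Bystander: white mug, 80 mm across, 85 mm high; origin: centre of its underside.
There are look-alikes about, which are no part of the job. There is more than one size of the stencil; the job needs the largest.

How it is judged (in metres and radians):
On the way:
1. the stencil is carried over the crate of loaves (height (world z) of stencil above 0.2 m and y of stencil in the frame of crate between -0.1 and 0.1 m and x of stencil in the frame of crate between -0.24 and 0.24 m), for 0.05 s.
At the end, for the whole second after the job is handed in: Fingers holding the stencil at rest, 3 to 20 mm above the icing, centred within 12 mm, square with the cake (grip at either end) and level within 5 degrees, touching nothing but the fingers; cake not moved (6 mm); dredger, jar and cup where they were (20 mm) (z of stencil in the frame of cake_top between 0.003 and 0.02 m and horizontal distance between stencil and cake_top below 0.012 m and angle between the x axis of stencil and the x axis of cake_top, either way round below 0.09 rad and angle between stencil's own z axis and vertical below 0.09 rad and linear speed of stencil below 0.02 m/s and angular speed of stencil below 0.1 rad/s and contact force between the fingers and stencil above 2 N and contact force between stencil and cake below 0.05 N and contact force between stencil and riser below 0.05 N and contact force between stencil and crate below 0.05 N and contact force between stencil and dredger below 0.05 N and contact force between stencil and jam below 0.05 N and contact force between stencil and cup below 0.05 N and distance of cake from where it was at the start of the episode below 0.006 m and distance of each of dredger, jam, cup from where it was at the start of the episode below 0.02 m); the arm keeps its last pose, push and grip.
It fails at once if the cake is touched (contact force between any of stencil, the fingers, the arm and cake above 0.3 N).
It fails at once if the crate or a loaf is touched (contact force between any of stencil, the fingers, the arm and crate above 0.5 N).
It fails at once if a bystander is pushed away or tipped over (distance of any of dredger, jam, cup from where it was at the start of the episode above 0.02 m or angle between any of dredger, jam, cup's own z axis and vertical above 0.3 rad).
It also fails if it takes over 48 s, if anything falls off the work surface, if the arm or the gripper's body presses on something with over 40 N, if the wrist force passes 120 N, or if a joint passes its speed limit or range.

## Working session

There is one attempt and no reset: what is moved stays moved. The work goes in short steps, Python scripts to look and compute and a tool call to move; the robot and the scene stay as the last step left them, time stands still between calls to the robot, and variables do not carry over. Pictures are saved under pics/ and viewed, at most 10 in all, crops included, and the job is handed in when it is done.

Besides the shell and the picture viewer there is one more tool, called after "Call:" in YAML: its name, and indented under it one key for each argument. arm_command: Moves the arm, as the interface text tells. Shifts and turns lie within -1 to 1; 1 stands for 0.5 m of shift or 90 degrees of turn. Its arguments: {"type":"object","properties":{"travel":{"type":"array"},"delta_rot":{"type":"array"},"grip":{"type":"number"},"newtons":{"type":"number"}},"required":["travel","delta_rot"]}

```bash
mkdir -p pics
cat > h.py <<'E'
import numpy as np, cv2, pickle
from plant import r, viewer
def snap(n,f):
    s=r.get_state(); c=viewer.capture(n); c['state']=s
    cv2.imwrite(f'pics/{f}.png',c['img'][:,:,::-1]); pickle.dump(c,open(f'{f}.pkl','wb')); return c
E
python3 - <<'E'
from h import *
for n in ['side','top','wrist']:
    c=snap(n,n+'0'); print(n,c['camera_matrix'].tolist(),c.get('R'),c.get('t'),c.get('mount'))
print(r.get_state())
a=cv2.imread('pics/top0.png');cv2.imwrite('pics/top0b.png',cv2.resize(a,(800,600)))
E
```

```text
side [[386.4156883291989, 0.0, 278.16376313198475], [0.0, 386.4156883291989, 206.6316977942364], [0.0, 0.0, 1.0]] [[-0.87659637 -0.48115023  0.00855934]
 [-0.38350661  0.6877365  -0.6163937 ]
 [ 0.2906914  -0.54361104 -0.78739161]] [0.4082386  0.22627741 1.08044157] None
top [[465.1258647951196, 0.0, 273.8203912040327], [0.0, 465.1258647951196, 207.20480506969463], [0.0, 0.0, 1.0]] [[ 0.02119786 -0.99970999  0.01142747]
 [-0.99125078 -0.02250517 -0.13005928]
 [ 0.13027874 -0.00857051 -0.99144036]] [0.00185498 0.50747139 1.65745227] None
wrist [[319.61977027079575, 0.0, 270.6964270052083], [0.0, 319.61977027079575, 209.7089587618497], [0.0, 0.0, 1.0]] None None [[ 4.36217862e-04 -9.58704424e-01 -2.84404003e-01  7.69484696e-02]
 [ 9.99999883e-01  3.58387799e-04  3.25698097e-04 -1.56182049e-04]
 [-2.10321281e-04 -2.84404112e-01  9.58704468e-01 -1.39378743e-01]
 [ 0.00000000e+00  0.00000000e+00  0.00000000e+00  1.00000000e+00]]
{'time_s': 0.15, 'joints': array([-5.44827699e+01,  2.05806878e+01,  6.45235260e-01, -1.38362814e-02,
       -7.01380702e+01, -1.65065541e+01]), 'qd': array([ 0.01453771, -0.1538993 ,  0.13718058,  0.09782593, -0.10056088,
        0.06854652]), 'joint_torque': array([ 5.36344887e-04, -5.83276677e+01,  2.93289149e+01,  7.00132906e+00,
        8.72698351e-03, -1.23955060e-04]), 'tcp_pos': array([ 0.21972199, -0.6378528 ,  0.24485083]), 'eef_rot': array([ 1.79925811e+02, -8.41870711e-03, -1.60994028e+02]), 'contact_force': array([ 0.65487401, -0.113086  , -0.81492367]), 'moment': array([ 0.05053341, -0.01421807,  0.02949203]), 'gripper_force': 0.0, 'gripper_width': 0.08787532044238286}
```

View pics/top0.png

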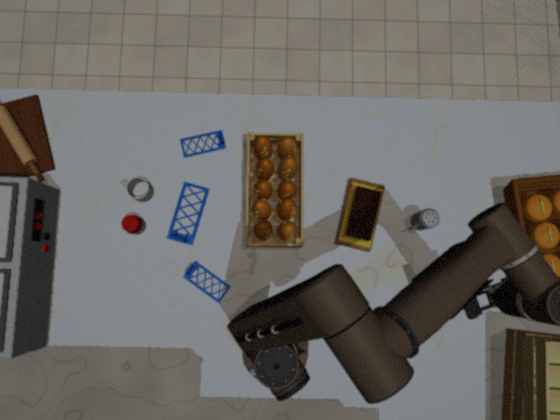

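View pics/side0.png

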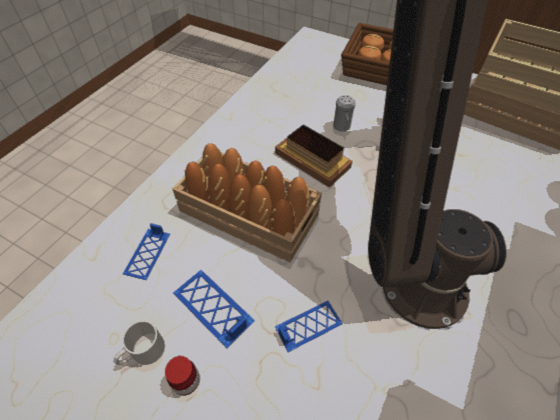

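The top view shows the largest stencil at about px (188,213) with its grip near (182,240), the jam jar at (132,224), and the cup at (138,188). The crate is at (275,190), the cake at (360,214) and the dredger at (427,217). In the side view the large stencil's grip is at (235,328) and the cake top at (316,145). I'll get coarse positions, then take close wrist views.

```bash
cat >> h.py <<'E'
from scipy.spatial.transform import Rotation as Ro
from scipy.optimize import least_squares
def load(f):
    c=pickle.load(open(f+'.pkl','rb'))
    if c.get('R') is None:
        s=c['state']; T=np.eye(4); T[:3,:3]=Ro.from_euler('xyz',s['eef_rot'],degrees=True).as_matrix(); T[:3,3]=s['tcp_pos']
        W=np.linalg.inv(T@c['mount']); c['R'],c['t']=W[:3,:3],W[:3,3]
    return c
def proj(c,X):
    p=np.atleast_2d(X)@c['R'].T+c['t']; p=p@c['camera_matrix'].T; return p[:,:2]/p[:,2:]
def ray(c,uv,z):
    d=c['R'].T@np.linalg.solve(c['camera_matrix'],[*uv,1]); o=-c['R'].T@c['t']; return o+d*(z-o[2])/d[2]
E
python3 - <<'E'
from h import *
c=load('top0')
for n,uv,z in [('sheet c',(188,213),0),('grip',(181,240),.05),('far',(197,185),0),('jam',(132,224),.09),('cup',(139,188),.08),('crate',(275,190),.11),('cake c',(362,213),.09),('cake nearL',(343,242),.09),('cake farL',(353,184),.09),('dredger',(430,216),.12),('smallfar',(203,144),0),('smallnear',(207,282),0)]: print(n,ray(c,uv,z).round(3))
E
```

```text
sheet c [0.483 0.329 0.   ]
grip [0.38  0.341 0.05 ]
far [0.589 0.3   0.   ]
jam [0.43  0.506 0.09 ]
cup [0.559 0.492 0.08 ]
crate [0.558 0.011 0.11 ]
cake c [ 0.486 -0.297  0.09 ]
cake nearL [ 0.383 -0.23   0.09 ]
cake farL [ 0.589 -0.265  0.09 ]
dredger [ 0.478 -0.526  0.12 ]
smallfar [0.746 0.285 0.   ]
smallnear [0.233 0.249 0.   ]
```

Call:
arm_command:
  travel:
    - [0.46, 0.616, 0.308]
    - [0.46, 0.616, 0.308]
    - [0.46, 0.616, 0.308]
    - [0.46, 0.616, 0.308]
    - [0.46, 0.616, 0.308]
    - [0.46, 0.616, 0.308]
    - [0.46, 0.616, 0.308]
    - [0.46, 0.616, 0.308]
    - [0.46, 0.616, 0.308]
    - [0.46, 0.616, 0.308]
    - [0.46, 0.616, 0.308]
    - [0.46, 0.616, 0.308]
  delta_rot:
    - [0, 0, 0.667]
    - [0, 0, 0.667]
    - [0, 0, 0.667]
    - [0, 0, 0.667]
    - [0, 0, 0.667]
    - [0, 0, 0.667]
    - [0, 0, 0.667]
    - [0, 0, 0.667]
    - [0, 0, 0.667]
    - [0, 0, 0.667]
    - [0, 0, 0.667]
    - [0, 0, 0.667]

```text
time_s: 1.65
tcp_pos: [0.4495, -0.3307, 0.3994]
eef_rot: [180.0, 0.0, -101.0]
contact_force: [-0.7, 0.3, 0.4]
gripper_width: 0.0876
gripper_force: 0.0
```

```bash
python3 -c "
from h import *
c=snap('wrist','w1'); print(c['state']['tcp_pos'],c['state']['eef_rot'],c['state']['qd'].round(2))"
```

```text
[ 0.44945525 -0.33065141  0.39935861] [ 1.79979328e+02  3.17758023e-03 -1.01018532e+02] [ 0.29 -0.08  0.11  0.02 -0.01  0.06]
```

Call:
arm_command:
  travel:
    - [0.0, 0.12, 0]
    - [0.0, 0.24, 0]
    - [0, 0.24, 0]
    - [0, 0.24, 0]
  delta_rot:
    - [0, 0, 0]
    - [0, 0, 0]
    - [0, 0, 0]
    - [0, 0, 0]

```text
time_s: 2.2
tcp_pos: [0.45, -0.2101, 0.3999]
eef_rot: [-180.0, -0.0, -100.9]
contact_force: [0.3, 0.2, 0.0]
gripper_width: 0.0875
gripper_force: 0.0
```

```bash
python3 -c "
from h import *
c=snap('wrist','w2'); print(c['state']['tcp_pos'],c['state']['eef_rot'],c['state']['qd'].round(2),c['state']['time_s'])
b=load('w1')
cv2.imwrite('pics/w12.png',cv2.resize(np.hstack([b['img'][:,:,::-1],c['img'][:,:,::-1]]),(800,300)))"
```

```text
[ 0.44995123 -0.21006035  0.39985264] [-1.79966017e+02 -5.04171923e-03 -1.00892766e+02] [-1.65  0.84  0.15 -0.   -0.12  0.06] 2.2
```

View pics/w12.png

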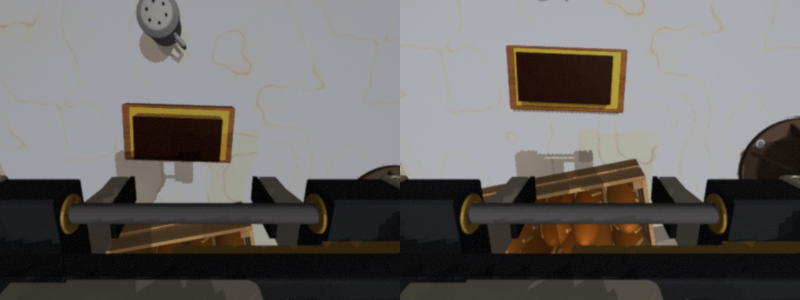

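The wrist pictures (at reduced scale) show the iced top at about (178,138) in view 1 and (564,78) in view 2, with all four corners clear of the fingers. Next I'll fit its corners in both views.

```bash
cat > cake.py <<'E'
from h import *
def quad(f,win):
    im=load(f)['img']; x0,y0,x1,y1=win
    m=np.zeros(im.shape[:2],np.uint8); s=im[y0:y1,x0:x1].astype(int)
    m[y0:y1,x0:x1]=(s.max(2)<75)
    m=cv2.morphologyEx(m,cv2.MORPH_OPEN,np.ones((5,5)))
    k=max(cv2.findContours(m,0,1)[0],key=cv2.contourArea)
    h=cv2.convexHull(k); print(f,cv2.contourArea(k),cv2.contourArea(h))
    return cv2.approxPolyN(h,4).reshape(4,2).astype(float)+.0 if hasattr(cv2,'approxPolyN') else cv2.boxPoints(cv2.minAreaRect(h))
B=np.array([[-.09,-.045,0],[.09,-.045,0],[.09,.045,0],[-.09,.045,0]])
Q=[('w1',quad('w1',(165,140,330,232))),('w2',quad('w2',(150,60,320,155)))]
def model(p): return Ro.from_euler('z',p[3]).apply(B*[p[4],p[5],1])+p[:3]
def res(p,Q=Q):
    o=[]
    for f,q in Q:
        P=proj(load(f),model(p)); o.append([P[i]-q[np.argmin(((q-P[i])**2).sum(1))] for i in range(4)])
    return np.ravel(o)
s=least_squares(res,[.486,-.297,.08,-.17,1,1]); print(s.x,s.fun.round(1))
for q in Q: print(q[1].tolist())
f6=lambda p:res([*p,1,1]); s=least_squares(f6,[.486,-.297,.08,-.17]); print(s.x,s.fun.round(1))
im=load('w2')['img'][:,:,::-1].copy()
E
python3 cake.py
```

```text
w1 7245.0 7398.0
w2 8822.5 8986.0
[ 0.48947831 -0.30118579  0.08185096 -0.22415459  0.99667839  1.01191469] [-0.4  0.5 -0.8  0.4  0.9 -1.2 -0.5  0.4  0.3 -0.4 -0.  -0.4  0.   0.6
  0.5  0.1]
[[311.0, 166.0], [307.0, 226.0], [187.0, 224.0], [186.0, 162.0]]
[[297.0, 78.0], [293.0, 147.0], [166.0, 142.0], [162.0, 73.0]]
[ 0.48947514 -0.30122492  0.08178143 -0.22398913] [-0.2  0.8 -1.   0.8  0.7 -1.6 -0.2 -0.   0.4  0.1 -0.2  0.  -0.2  0.2
  0.7 -0.3]
```

Call:
arm_command:
  travel:
    - [0, 0.12, 0]
    - [0, 0.24, 0]
    - [0, 0.36, 0]
    - [0, 0.48, 0]
    - [0, 0.6, 0]
    - [0, 0.72, 0]
    - [0, 0.84, 0]
    - [0, 1, 0]
    - [0, 1, 0]
  delta_rot:
    - [0, 0, 0]
    - [0, 0, 0]
    - [0, 0, 0]
    - [0, 0, 0]
    - [0, 0, 0]
    - [0, 0, 0]
    - [0, 0, 0]
    - [0, 0, 0]
    - [0, 0, 0]

```text
time_s: 3.38
tcp_pos: [0.4506, 0.292, 0.398]
eef_rot: [179.9, -0.1, -100.9]
contact_force: [0.6, -0.3, -0.3]
gripper_width: 0.0878
gripper_force: 0.0
```

Call:
arm_command:
  travel:
    - [0, 0.12, 0]
    - [0, 0.16, 0]
    - [0, 0.16, 0]
    - [0, 0.16, 0]
  delta_rot:
    - [0, 0, 0]
    - [0, 0, 0]
    - [0, 0, 0]
    - [0, 0, 0]

```text
time_s: 3.88
tcp_pos: [0.4504, 0.3686, 0.3996]
eef_rot: [-180.0, -0.0, -101.0]
contact_force: [0.0, -0.6, 0.8]
gripper_width: 0.0879
gripper_force: 0.0
```

```bash
python3 -c "
from h import *
c=snap('wrist','w3'); print(c['state']['tcp_pos'],c['state']['qd'].round(2))"
```

```text
[0.45042905 0.36859847 0.39960227] [-0.1  -0.91 -0.16  0.    0.01 -0.17]
```

Call:
arm_command:
  travel:
    - [-0.04, 0.1, 0]
    - [-0.08, 0.2, 0]
    - [-0.08, 0.2, 0]
    - [-0.08, 0.2, 0]
    - [-0.08, 0.2, 0]
  delta_rot:
    - [0, 0, 0]
    - [0, 0, 0]
    - [0, 0, 0]
    - [0, 0, 0]
    - [0, 0, 0]

```text
time_s: 4.55
tcp_pos: [0.4105, 0.4686, 0.4003]
eef_rot: [-180.0, 0.0, -101.0]
contact_force: [-0.4, -0.0, -0.5]
gripper_width: 0.0877
gripper_force: 0.0
```

```bash
python3 -c "
from h import *
c=snap('wrist','w4'); print(c['state']['tcp_pos'],c['state']['qd'].round(2),c['state']['time_s'])
b=load('w3')
cv2.imwrite('pics/w34.png',np.hstack([b['img'][:300,100:500,::-1],c['img'][:300,100:500,::-1]]))"
```

```text
[0.41046018 0.46856583 0.40027906] [-0.1   0.08  0.07 -0.13  0.19 -0.02] 4.55
```

View pics/w34.png

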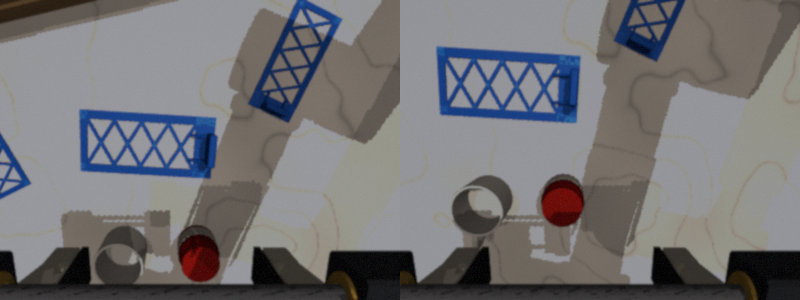

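The large stencil is at crop (148,143) in view 3 and (508,85) in view 4, grip at the right end. The cup is about (482,205) and the jam (562,200) in view 4. Fit the sheet and overlay the grip model.

```bash
cat > sten.py <<'E'
from h import *
def quad(f,win):
    im=load(f)['img']; x0,y0,x1,y1=win
    m=np.zeros(im.shape[:2],np.uint8); s=im[y0:y1,x0:x1].astype(int)
    m[y0:y1,x0:x1]=(s[:,:,2]>1.5*s[:,:,0]+15)
    k=np.vstack([q for q in cv2.findContours(m,0,1)[0] if cv2.contourArea(q)>50])
    return cv2.approxPolyN(cv2.convexHull(k),4).reshape(4,2).astype(float)
Q=[('w3',quad('w3',(165,95,335,190))),('w4',quad('w4',(125,35,290,135)))]
B=np.array([[-.12,-.05,0],[.1,-.05,0],[.1,.05,0],[-.12,.05,0]])
def model(p): return Ro.from_euler('z',p[3]).apply(B*[p[4],p[5],1])+p[:3]
def res(p):
    o=[]
    for f,q in Q:
        P=proj(load(f),model(p)); o.append([P[i]-q[np.argmin(((q-P[i])**2).sum(1))] for i in range(4)])
    return np.ravel(o)
s=least_squares(res,[.483,.329,.003,-.17,1,1],loss='soft_l1'); print(s.x.round(4),res(s.x).round(1))
g=lambda p:res([*p,1,1]); s=least_squares(g,[.483,.329,.003,-.17],loss='soft_l1'); print(s.x.round(4),g(s.x).round(1))
p=s.x; R=Ro.from_euler('z',p[3]); base=np.array([p[0],p[1],0])
print('grip',R.apply([-.112,0,.034])+base)
out=[]
for f,w in (('w3',(165,95)),('w4',(125,35))):
    c=load(f); im=c['img'][:,:,::-1].copy()
    a=im[w[1]:w[1]+100,w[0]:w[0]+170]; b=cv2.resize(a,None,fx=4,fy=4)[:, :].copy()
    for pts in ([[-.118,-.025,.055],[-.106,-.025,.055],[-.106,.025,.055],[-.118,.025,.055]],B+[0,0,.003]):
        P=((proj(c,R.apply(pts)+base)-w+.5)*4).astype(int); cv2.polylines(b,[P],True,(0,255,255),1)
    out.append(b[:, 200 if f=='w3' else 280:][:, :400])
cv2.imwrite('pics/ov.png',np.hstack(out))
E
python3 sten.py
```

```text
[ 0.4933  0.3288  0.0018 -0.2514  0.9996  0.993 ] [ 0.8  0.3  0.2 -0.1 -0.5  0.3 -8.  -0.1  0.2 -0.4  0.2  0.3 -0.   0.2
  0.1 -0.5]
[ 0.4935  0.3288  0.0009 -0.2515] [ 0.7  0.1  0.2 -0.4 -0.5  0.4 -8.1  0.   0.2 -0.5  0.3  0.1  0.1  0.4
  0.  -0.2]
grip [0.38501345 0.35668632 0.034     ]
```

View pics/ov.png

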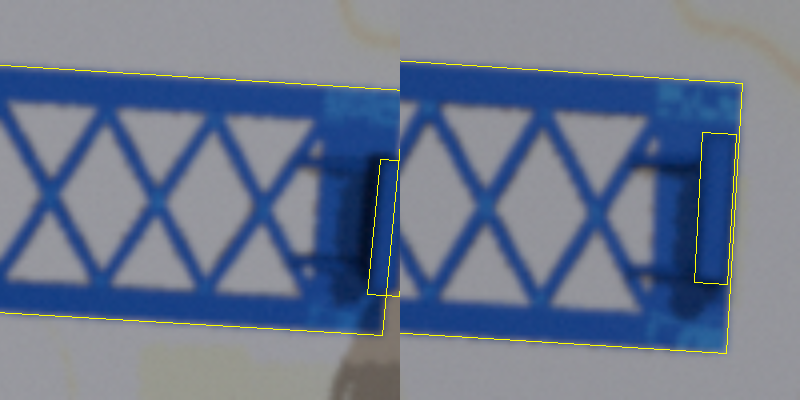

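The fit agrees with the given sizes and the overlay is tight: stencil at (0.4935, 0.3288), yaw −14.4°, grip at (0.385, 0.357). Approach.

Call:
arm_command:
  travel:
    - [-0.02, -0.08, -0.05]
    - [-0.04, -0.16, -0.1]
    - [-0.051, -0.224, -0.2]
    - [-0.051, -0.224, -0.3]
    - [-0.051, -0.224, -0.4]
    - [-0.051, -0.224, -0.5]
    - [-0.051, -0.224, -0.5]
    - [-0.051, -0.224, -0.5]
    - [-0.051, -0.224, -0.5]
  delta_rot:
    - [0, 0, -0.038]
    - [0, 0, -0.038]
    - [0, 0, -0.038]
    - [0, 0, -0.038]
    - [0, 0, -0.038]
    - [0, 0, -0.038]
    - [0, 0, -0.038]
    - [0, 0, -0.038]
    - [0, 0, -0.038]
  grip: 1

```text
time_s: 5.72
tcp_pos: [0.3852, 0.359, 0.152]
eef_rot: [-179.9, 0.2, -104.4]
contact_force: [-0.1, 0.3, 0.7]
gripper_width: 0.0872
gripper_force: 0.0
```

```bash
python3 -c "
from h import *
s=r.get_state(); print(s['tcp_pos'],s['eef_rot'],np.array([.385,.3567,.034])-s['tcp_pos'])"
```

```text
[0.38522252 0.35897389 0.15197785] [-179.93011546    0.21504869 -104.37152064] [-0.00022252 -0.00227389 -0.11797785]
```

Call:
arm_command:
  travel:
    - [0, -0.002, -0.06]
    - [0, -0.002, -0.12]
    - [0, -0.002, -0.18]
    - [0, -0.002, -0.21]
    - [0, -0.002, -0.232]
    - [0, -0.002, -0.232]
    - [0, -0.002, -0.232]
  delta_rot:
    - [0, 0, 0]
    - [0, 0, 0]
    - [0, 0, 0]
    - [0, 0, 0]
    - [0, 0, 0]
    - [0, 0, 0]
    - [0, 0, 0]

```text
time_s: 6.6
tcp_pos: [0.3847, 0.3574, 0.0344]
eef_rot: [-180.0, 0.1, -104.4]
contact_force: [-0.1, -0.4, -0.3]
gripper_width: 0.0878
gripper_force: 0.0
```

Call:
arm_command:
  travel:
    - [0, 0, 0]
    - [0, 0, 0]
    - [0, 0, 0]
    - [0, 0, 0]
    - [0, 0, 0]
    - [0, 0, 0]
    - [0, 0, 0]
    - [0, 0, 0]
    - [0, 0, 0]
    - [0, 0, 0]
  delta_rot:
    - [0, 0, 0]
    - [0, 0, 0]
    - [0, 0, 0]
    - [0, 0, 0]
    - [0, 0, 0]
    - [0, 0, 0]
    - [0, 0, 0]
    - [0, 0, 0]
    - [0, 0, 0]
    - [0, 0, 0]
  grip: 0
  newtons: 60

```text
time_s: 7.85
tcp_pos: [0.3844, 0.3568, 0.0336]
eef_rot: [-180.0, -0.0, -104.4]
contact_force: [-0.6, -0.2, 0.0]
gripper_width: 0.0116
gripper_force: 60.0
```

Gripped at 11.6 mm and 60 N. Lifting.

Call:
arm_command:
  travel:
    - [0, 0, 0.02]
    - [0, 0, 0.06]
    - [0, 0, 0.12]
    - [0, 0, 0.18]
    - [0, 0, 0.24]
    - [0, 0, 0.3]
    - [0, 0, 0.36]
    - [0, 0, 0.42]
    - [0, 0, 0.48]
    - [0, 0, 0.54]
    - [0, 0, 0.58]
    - [0, 0, 0.6]
    - [0, 0, 0.6]
    - [0, 0, 0.6]
    - [0, 0, 0.6]
  delta_rot:
    - [0, 0, 0]
    - [0, 0, 0]
    - [0, 0, 0]
    - [0, 0, 0]
    - [0, 0, 0]
    - [0, 0, 0]
    - [0, 0, 0]
    - [0, 0, 0]
    - [0, 0, 0]
    - [0, 0, 0]
    - [0, 0, 0]
    - [0, 0, 0]
    - [0, 0, 0]
    - [0, 0, 0]
    - [0, 0, 0]

```text
time_s: 9.72
tcp_pos: [0.3841, 0.3565, 0.3327]
eef_rot: [180.0, -0.1, -104.4]
contact_force: [-0.5, -0.7, -1.4]
gripper_width: 0.012
gripper_force: 60.0
```

```bash
python3 -c "
from h import *
c=snap('side','s1'); w=snap('wrist','w5'); s=w['state']; print(s['tcp_pos'],s['eef_rot'],s['gripper_width'],s['contact_force'],s['moment'])
cv2.imwrite('pics/s1w5.png',cv2.resize(np.hstack([c['img'],w['img']])[:,:,::-1],(800,300)))"
```

```text
[0.38420872 0.35661251 0.33279586] [ 1.79977235e+02 -7.63145704e-02 -1.04382810e+02] 0.011622056326031697 [-0.25622318  0.06243751 -1.27026112] [0.05766007 0.11596693 0.05015277]
```

View pics/s1w5.png

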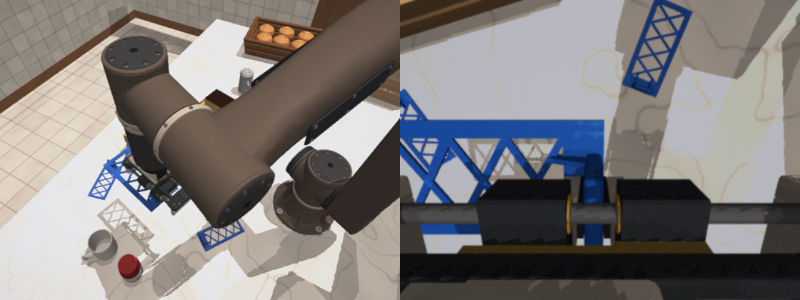

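The stencil is lifted and held; its near edge runs from (400,120) to (605,120) in the wrist half of the picture. I'll estimate droop from that edge.

```bash
cat > droop.py <<'E'
from h import *
import sys
def edge(f):
    c=load(f); im=c['img'].astype(int); T=Ro.from_euler('xyz',c['state']['eef_rot'],degrees=True).as_matrix(); t=c['state']['tcp_pos']
    b=(im[:,:,2]>1.5*im[:,:,0]+15)
    # tool frame axes -> stencil frame: x along closing axis, z up
    Xs=-T[:,1] if -T[0,1]>0 else T[:,1]; Zs=-T[:,2]; Ys=np.cross(Zs,Xs); M=np.c_[Xs,Ys,Zs]
    def pts(p,xy):  # p: pitch (droop +), dy, dz offset, yaw
        L=Ro.from_euler('zy',[p[3],p[0]]).apply(np.c_[np.array(xy)+[.112,0],np.full(len(xy),-.031)]+[0,p[1],p[2]])
        return proj(c,L@M.T+t)
    return c,b,pts
if __name__=='__main__':
    c,b,pts=edge(sys.argv[1])
    for d in (0,2,4,8): print(d,pts([np.radians(d),0,0,0],[[-.12,-.05],[0,-.05],[.04,-.05],[.06,-.05]]).round(1).tolist())
    for col in range(20,300,30):
        r=np.where(b[:,col])[0]; print(col,r[:1],r[(r>140)][:1],[i for i in r if 140<i<200][:30])
E
python3 droop.py w5
```

```text
0 [[285.8, 167.7], [61.5, 167.6], [-13.3, 167.6], [-50.7, 167.5]]
2 [[287.9, 167.7], [68.1, 166.5], [-3.0, 166.0], [-38.2, 165.8]]
4 [[289.9, 167.8], [74.6, 165.4], [7.0, 164.6], [-26.1, 164.2]]
8 [[293.9, 168.1], [87.3, 163.4], [26.1, 162.0], [-3.2, 161.4]]
20 [144] [144] [np.int64(144), np.int64(145), np.int64(146), np.int64(147), np.int64(148), np.int64(149), np.int64(150), np.int64(151), np.int64(152), np.int64(153), np.int64(161), np.int64(162), np.int64(163), np.int64(168), np.int64(169), np.int64(170), np.int64(171), np.int64(172), np.int64(173), np.int64(174), np.int64(175), np.int64(176), np.int64(177), np.int64(178), np.int64(179), np.int64(180), np.int64(181), np.int64(182), np.int64(183), np.int64(184)]
50 [168] [168] [np.int64(168), np.int64(169), np.int64(170), np.int64(171), np.int64(172), np.int64(173), np.int64(174), np.int64(175), np.int64(176), np.int64(177), np.int64(178), np.int64(179), np.int64(180), np.int64(181), np.int64(182), np.int64(183), np.int64(184), np.int64(185), np.int64(186), np.int64(187), np.int64(188), np.int64(189), np.int64(190), np.int64(191),
[... 2386 characters left out ...]
nt64(183), np.int64(184), np.int64(185), np.int64(186), np.int64(187), np.int64(188), np.int64(189), np.int64(190), np.int64(191), np.int64(192), np.int64(193), np.int64(194), np.int64(195), np.int64(196), np.int64(197)]
260 [168] [168] [np.int64(168), np.int64(169), np.int64(170), np.int64(171), np.int64(172), np.int64(173), np.int64(174), np.int64(175), np.int64(176), np.int64(177), np.int64(178), np.int64(179), np.int64(180), np.int64(181), np.int64(182), np.int64(183), np.int64(184), np.int64(185), np.int64(186), np.int64(187), np.int64(188), np.int64(189), np.int64(190), np.int64(191), np.int64(192), np.int64(193), np.int64(194), np.int64(195), np.int64(196), np.int64(197)]
290 [] [] []
```

The edge sits at row 168, as the level model predicts, so there is no droop and the grasp is where I computed it. Next comes the carry over the crate, bowing outward to stay in reach.

Call:
arm_command:
  travel:
    - [0.02, -0.03, 0]
    - [0.04, -0.08, 0]
    - [0.06, -0.14, 0]
    - [0.08, -0.2, 0]
    - [0.1, -0.26, 0]
    - [0.12, -0.32, 0]
    - [0.14, -0.38, 0]
    - [0.152, -0.44, 0]
    - [0.152, -0.5, 0]
    - [0.152, -0.56, 0]
    - [0.152, -0.62, 0]
    - [0.152, -0.67, 0]
    - [0.152, -0.7, 0]
    - [0.152, -0.714, 0]
    - [0.152, -0.714, 0]
  delta_rot:
    - [0, 0, 0]
    - [0, 0, 0]
    - [0, 0, 0]
    - [0, 0, 0]
    - [0, 0, 0]
    - [0, 0, 0]
    - [0, 0, 0]
    - [0, 0, 0]
    - [0, 0, 0]
    - [0, 0, 0]
    - [0, 0, 0]
    - [0, 0, 0]
    - [0, 0, 0]
    - [0, 0, 0]
    - [0, 0, 0]

```text
time_s: 11.7
tcp_pos: [0.4604, -0.0003, 0.3335]
eef_rot: [-180.0, 0.0, -104.4]
contact_force: [0.0, 0.7, -1.7]
gripper_width: 0.0117
gripper_force: 60.0
```

Call:
arm_command:
  travel:
    - [0, -0.03, 0]
    - [0, -0.08, 0]
    - [0, -0.14, 0]
    - [-0.02, -0.2, 0]
    - [-0.04, -0.26, 0]
    - [-0.06, -0.32, 0]
    - [-0.08, -0.38, 0]
    - [-0.1, -0.44, 0]
    - [-0.13, -0.5, 0]
    - [-0.15, -0.54, 0]
    - [-0.16, -0.552, 0]
    - [-0.16, -0.552, 0]
    - [-0.16, -0.552, 0]
    - [-0.16, -0.552, 0]
  delta_rot:
    - [0, 0, 0.017]
    - [0, 0, 0.017]
    - [0, 0, 0.017]
    - [0, 0, 0.017]
    - [0, 0, 0.017]
    - [0, 0, 0.017]
    - [0, 0, 0.017]
    - [0, 0, 0.017]
    - [0, 0, 0.017]
    - [0, 0, 0.017]
    - [0, 0, 0.017]
    - [0, 0, 0.017]
    - [0, 0, 0.017]
    - [0, 0, 0.017]

```text
time_s: 13.45
tcp_pos: [0.3808, -0.2756, 0.3336]
eef_rot: [-180.0, 0.0, -102.8]
contact_force: [0.3, -1.1, -1.3]
gripper_width: 0.0115
gripper_force: 60.0
```

Call:
arm_command:
  travel:
    - [0, 0, -0.04]
    - [0, 0, -0.1]
    - [0, 0, -0.16]
    - [0, 0, -0.22]
    - [0, 0, -0.27]
    - [0, 0, -0.31]
    - [0, 0, -0.33]
    - [0, 0, -0.33]
    - [0, 0, -0.33]
    - [0, 0, -0.33]
  delta_rot:
    - [0, 0, 0]
    - [0, 0, 0]
    - [0, 0, 0]
    - [0, 0, 0]
    - [0, 0, 0]
    - [0, 0, 0]
    - [0, 0, 0]
    - [0, 0, 0]
    - [0, 0, 0]
    - [0, 0, 0]

```text
time_s: 14.7
tcp_pos: [0.3808, -0.2763, 0.1693]
eef_rot: [-179.9, -0.0, -102.8]
contact_force: [1.3, -0.1, -1.6]
gripper_width: 0.0115
gripper_force: 60.0
```

```bash
python3 -c "
from h import *
w=snap('wrist','w6'); s=w['state']; print(s['tcp_pos'],s['eef_rot'],s['time_s'],s['contact_force'])
print(np.array([.3803,-.2763,.1285])-s['tcp_pos'])
c=snap('side','s2');d=snap('top','t2')
k=lambda a:a['img'][:,:,::-1]
cv2.imwrite('pics/m6.png',np.vstack([np.hstack([cv2.resize(k(c)[60:270,180:460],(400,300)),cv2.resize(k(d)[130:280,260:460],(400,300))]),np.hstack([cv2.resize(k(w),(400,300))]*2)]))"
```

```text
[ 0.38082244 -0.27627233  0.16931949] [-1.79918099e+02 -4.67107660e-03 -1.02842305e+02] 14.7 [ 1.34760382 -0.0787975  -1.61131865]
[-5.22442326e-04 -2.76680287e-05 -4.08194895e-02]
```

View pics/m6.png

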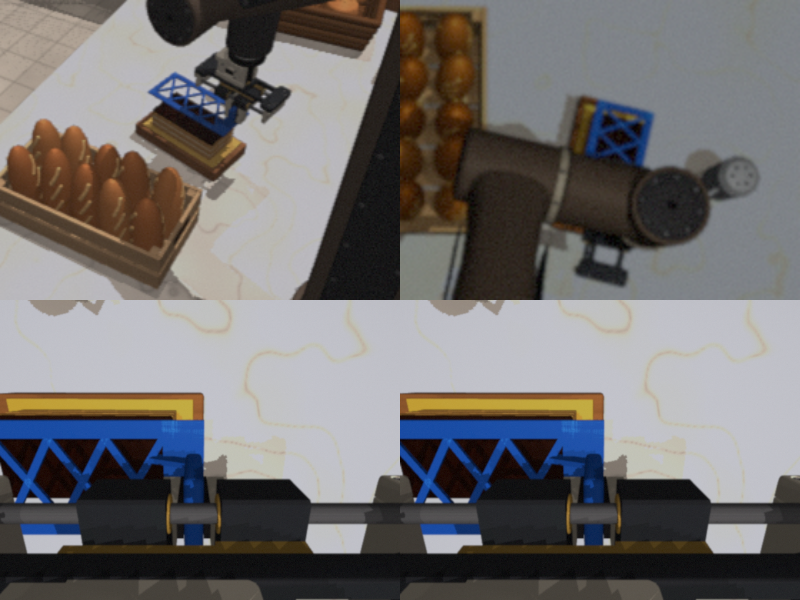

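The stencil is about 4 cm above its target, square over the cake with its edges parallel to the gold card (side view about (195,105), cake beneath). Before the last descent I'll cross-check the icing height in the fixed cameras and this wrist view.

Run:
```python
from cake import *
p=[.48948,-.3012,.0818,-.224,1,1]
S=quad('side0',(280,118,350,172)); T=quad('top0',(335,180,385,250)); print(S.tolist(),proj(load('side0'),model(p)).round(1).tolist()); print(T.tolist(),proj(load('top0'),model(p)).round(1).tolist())
for z in(.075,.09):print(z,proj(load('side0'),model([*p[:2],z,*p[3:]])).round(1).tolist())
Q2=Q+[('side0',S),('top0',T)]
for q in (Q2,Q+Q2[2:3]):
  s=least_squares(lambda v:res([*v,1,1],q),p[:4],loss='soft_l1');print(s.x.round(4))
# wrist w6: predicted icing edge / corner and card-edge
c=load('w6');print('icing near edge w6',proj(c,model(p)).round(1).tolist()); im=c['img']
for col in (60,120,180,240): print(col,[(i,im[i,col].tolist()) for i in range(155,172,2)])
```

```text
w1 7245.0 7398.0
w2 8822.5 8986.0
[ 0.48947831 -0.30118579  0.08185096 -0.22415459  0.99667839  1.01191469] [-0.4  0.5 -0.8  0.4  0.9 -1.2 -0.5  0.4  0.3 -0.4 -0.  -0.4  0.   0.6
  0.5  0.1]
[[311.0, 166.0], [307.0, 226.0], [187.0, 224.0], [186.0, 162.0]]
[[297.0, 78.0], [293.0, 147.0], [166.0, 142.0], [162.0, 73.0]]
[ 0.48947514 -0.30122492  0.08178143 -0.22398913] [-0.2  0.8 -1.   0.8  0.7 -1.6 -0.2 -0.   0.4  0.1 -0.2  0.  -0.2  0.2
  0.7 -0.3]
side0 907.0 952.5
top0 1370.5 1429.5
[[344.0, 147.0], [328.0, 163.0], [286.0, 137.0], [303.0, 125.0]] [[343.8, 148.1], [302.6, 124.6], [286.1, 137.3], [327.7, 162.2]]
[[382.0, 191.0], [371.0, 243.0], [343.0, 235.0], [354.0, 185.0]] [[369.7, 240.3], [380.7, 191.1], [356.0, 185.0], [344.7, 234.0]]
0.075 [[343.5, 149.6], [302.5, 126.1], [286.1, 138.8], [327.5, 163.7]]
0.09 [[344.2, 146.3], [302.8, 122.8], [286.2, 135.5], [328.0, 160.5]]
[ 0.4893 -0.3013  0.0818 -0.2241]
[ 0.4894 -0.3013  0.0816 -0.2247]
icing near edge w6 [[240.6, 161.8], [-13.0, 161.7], [15.7, 275.8], [243.7, 276.0]]
60 [(155, [121, 82, 36]), (157, [129, 89, 41]), (159, [112, 77, 35]), (161, [62, 40, 18]), (163, [32, 16, 15]), (165, [33, 12, 7]), (167, [22, 27, 58]), (169, [19, 66, 147]), (171, [26, 77, 165])]
120 [(155, [138, 98, 45]), (157, [117, 84, 39]), (159, [120, 85, 41]), (161, [91, 62, 27]), (163, [34, 19, 7]), (165, [38, 19, 14]), (167, [30, 32, 61]), (169, [27, 72, 152]), (171, [28, 80, 166])]
180 [(155, [129, 94, 42]), (157, [119, 83, 37]), (159, [121, 87, 41]), (161, [105, 74, 36]), (163, [39, 20, 5]), (165, [33, 13, 10]), (167, [31, 34, 64]), (169, [29, 74, 153]), (171, [27, 77, 166])]
240 [(155, [121, 89, 40]), (157, [119, 85, 41]), (159, [134, 98, 49]), (161, [113, 82, 39]), (163, [93, 68, 32]), (165, [43, 26, 12]), (167, [31, 38, 63]), (169, [39, 93, 170]), (171, [42, 105, 187])]
```

Call:
arm_command:
  travel:
    - [-0.001, 0, -0.02]
    - [-0.001, 0, -0.04]
    - [-0.001, 0, -0.055]
    - [-0.001, 0, -0.07]
    - [-0.001, 0, -0.078]
    - [-0.001, 0, -0.082]
    - [-0.001, 0, -0.082]
    - [-0.001, 0, -0.082]
    - [-0.001, 0, -0.082]
    - [-0.001, 0, -0.082]
    - [-0.001, 0, -0.082]
    - [-0.001, 0, -0.082]
  delta_rot:
    - [0, 0, 0]
    - [0, 0, 0]
    - [0, 0, 0]
    - [0, 0, 0]
    - [0, 0, 0]
    - [0, 0, 0]
    - [0, 0, 0]
    - [0, 0, 0]
    - [0, 0, 0]
    - [0, 0, 0]
    - [0, 0, 0]
    - [0, 0, 0]

```text
time_s: 16.35
tcp_pos: [0.3799, -0.2762, 0.1276]
eef_rot: [-180.0, 0.0, -102.9]
contact_force: [0.5, -0.0, -1.0]
gripper_width: 0.0115
gripper_force: 60.0
```

Run:
```python
from h import *
w=snap('wrist','w7'); s=w['state']; print(s['tcp_pos'],s['eef_rot'],s['time_s'],s['contact_force'])
c=snap('side','s3')
c=load('s3'); b=c['img'][60:270,180:460,::-1]; b=cv2.resize(b,None,fx=2.8,fy=2.8).copy()
T=Ro.from_euler('xyz',s['eef_rot'],degrees=True).as_matrix(); X=T[:,1]*np.sign(T[0,1]);Z=-T[:,2];M=np.c_[X,np.cross(Z,X),Z]
o=s['tcp_pos']-M@[-.112,0,.034]; print('origin',o,np.degrees(np.arctan2(X[1],X[0])))
P=proj(c,np.array([[-.12,-.05,.003],[.1,-.05,.003],[.1,.05,.003],[-.12,.05,.003]])@M.T+o); cv2.polylines(b,[((P-[180,60]+.5)*2.8).astype(int)],True,(0,255,255),1)
cv2.imwrite('pics/s3.png',b)
```

```text
[ 0.37986102 -0.27615912  0.12758812] [-1.79996739e+02  1.41799161e-03 -1.02850761e+02] 16.35 [ 4.93448876e-01 -8.83905707e-04 -9.66940707e-01]
origin [ 0.4890578  -0.30106892  0.09359449] -12.850760613037334
```

View pics/s3.png

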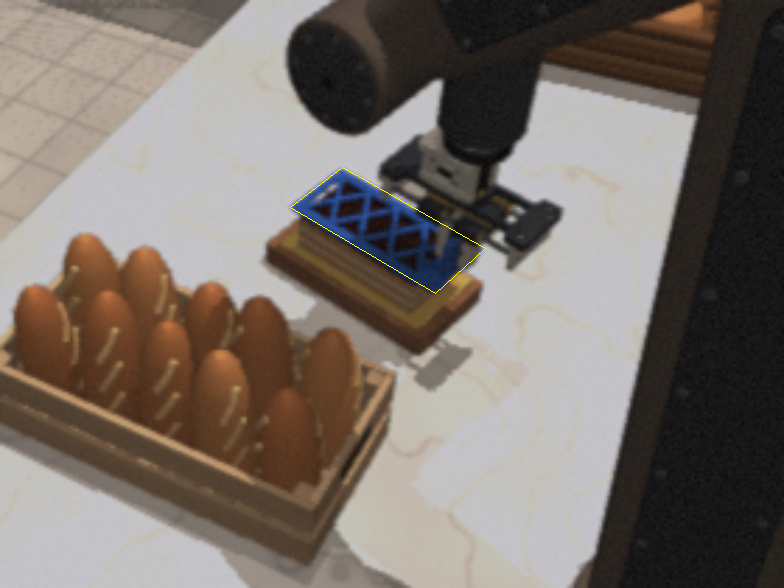

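The side view shows the stencil (outline from (291,208) to (484,248)) matching the model, level and centred over the cake. The gap is about 12 mm and nothing is touching, so I'm handing in.

```bash
python3 -c "
from plant import close_job
print(close_job())"
```

```text
the job is handed in; nothing more can be done
None
```

I handed the job in at about 16 s with the stencil still gripped at 60 N, level and square about 12 mm above the icing, centred within about 1 mm by my measurements; no verdict came back.

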